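Find the loose chamber cover on the shop display and push it home

TASK

One of the four round chamber covers on the display board is not fully home and rocks. With the gripper shut, press on the outer part of the covers with the fingertips until you find the one that rocks, tipping it clearly, then push its middle stud slowly straight down until that cover is fully home and level, and move clear. Do not push hard on the studs of the covers that are already home, because a second hard push releases them, and do not lift or shift the goods standing among them.

Things in the scene. Friction and masses are not known exactly. Their poses are not given: they have to be found in the camera images.
- stud_a: Black push-stud, 28 mm across, 6 mm high, in the middle of round green cover A, a flat disc 120 mm across on a short black chamber in the board. Origin: on the stud's axis, level with the cover's upper face; z up along the axis (flat top at +6 mm). The stud is fixed to its cover, tips and sinks with it. The four covers look alike; any one of them may be the loose one.
- stud_b: Stud of cover B, as A. True of all four: cover faces are level at the start, 46 to 58 mm above the table, each at its own height (chambers are sunk to various depths), so neither height nor looks tell which is loose. A cover that is home is rigid wherever it is pressed.
- stud_c: Stud of cover C, as A. Whichever cover is loose stands 6 mm too high on its half-pushed stud: pressed with 1 to 2 N on the outer part of its face (about 45 mm from the axis) it tips about 0.12 rad, the pressed edge dropping some 5 mm before it meets the chamber's rim and stops hard; let go, it swings back level.
- stud_d: Stud of cover D, as A. Whichever cover is loose: pushed on the stud's top it resists with about 6 to 9 N, sinks 6 mm straight down, then stops hard and stays down, level and rigid.
- sprinkler: Bystander: black pop-up sprinkler, 52 mm across the foot, 70 mm tall, loose, upright; origin under its centre.
- pot: Bystander: empty terracotta pot, 66 mm across, 60 mm tall, loose; origin under its centre.
- plant_food: Bystander: white bottle, 54 mm across, 105 mm tall, loose; origin under its centre.
- jar: Bystander: amber jar with a steel cap, 56 mm across, 70 mm tall, loose; origin under its centre.
- carton: Bystander: small carton 45 x 70 x 75 mm (x, y, z), loose; origin under its centre.

How it is judged:
By the outcome, as a careful person would: the job done as asked, in the order asked, and still so for the second after the job is handed in, with the robot touching nothing.
It also fails if it takes over 64 s, if anything falls off the work surface, if the arm or the gripper's body presses on something with over 40 N, if the wrist force passes 120 N, or if a joint passes its speed limit or range.

ROBOT

A 6-joint arm with a two-finger parallel gripper is mounted at the origin on the work surface. World frame = base frame: x ahead of the robot, y to its left, z up, the work surface at z = 0. Lengths are in m, angles in rad, forces in N, time in s.
With the tool pointing down it reaches from about 0.375 to 0.925 m from the base axis. Payload 5.7 kg.
Tool frame: the origin (TCP) lies midway between the tips of the shut fingers; the grasp point (between the pads) lies 19 mm behind it; z points along the fingers, y is the line along which they close (so a half turn about z gives the same grasp; the last joint's range is limited). The gripper opens to 88 mm and grips with 3 to 60 N. Pads are 20 mm wide; open, the fingers measure 115 mm over their backs; the gripper's body (75 mm by 178 mm) begins 61 mm behind the grasp point.
Start: joints at [-1.283, 0.359, 1.51, -0, 1.272, -0.115], TCP at [0.235, -0.552, 0.184] pointing down, gripper open.
Joint ranges: [-2.97, 2.97], [-1.01, 2.36], [0.21, 2.38], [-0.96, 4.11], [0.2, 2.71], [-2.98, 2.98]. Speed limits (rad/s): [2.39, 2.39, 3.14, 3.14, 3.14, 3.14].

INTERFACE

Orientations are given as a unit quaternion [x, y, z, w].
In Python, from bench import move_ptp, servo_line, goto_joints, move_gripper, sleep, inverse_kinematics, capture, PlanningError, close_job, spot_in, silhouettes, current_clock, current_joint_pos, current_qvel, current_joint_torque, current_position, current_orientation, current_force, current_torque, current_finger_gap, current_grip_force gives the robot as it stands. Calls block until the motion is done:
- move_ptp(position, orientation): joint-space move of the TCP to a pose.
- servo_line(position, orientation=None, rate=0.15, contact_N=None): straight line of the TCP; orientation=None keeps the orientation; rate is the mean speed in m/s. With contact_N (N) it stops when the force on the tool has changed by that much, and returns True; else False.
- goto_joints(angles): joint-space move.
- move_gripper(opening): finger opening in m; the grip force is fixed at half the most; returns when the fingers have stopped.
- sleep(seconds).
- inverse_kinematics(position, orientation): joint angles nearest the present ones, or None.
- capture(name): name is "scene" or "top" or "wrist"; returns a dict with "image" (384x512x3 uint8, blue, green, red), "range_z" (384x512 float32, m along the optical axis (not along the pixel's ray), 0 where there is no reading), "intrinsics" (3x3 intrinsics, pixels), "R" (3x3) and "t" (3): a world point X has camera coordinates R X + t. Camera axes: x right, y down, z forward; pixel columns grow to the right and rows downward; lengths in m; the calibration is good to about 2 mm. The wrist camera is an equidistant fisheye: a pixel r from the principal point sees the ray r / f radians off the axis. A picture is of the moment at which its call begins.
A pose or a line that the arm cannot do raises PlanningError and nothing moves.
- close_job(): hands the job in; it is judged then, once.
Trained networks look in the newest picture that a camera, given by its name, has taken for a name from the list of things; names that differ only in an ending like _2 or _b are one class to them, and where a whole thing is asked for, a point or a joint stands for the part that bears it (a point fixed in the world has none). Each returns a list of dicts, best first, with "conf" (0 to 1); they miss things now and then, are a little off and sometimes report something else, mostly with a low value. They report only what shows in the picture. A call takes as long as a camera call.
- spot_in(camera, query): "xy" ([column, row] in pixels, amid what is visible of it).
- silhouettes(camera, query): "region" (384x512 bool, what is visible of it) and "xy" ([column, row] in pixels, amid what is visible of it).
Readings, each from a call of its own:
- current_clock(): time.
- current_joint_pos(): joint angles.
- current_qvel(): joint speeds.
- current_joint_torque(): joint torques, N m.
- current_position(): TCP position.
- current_orientation(): TCP orientation.
- current_force(): force on the tool from outside, world axes, zero at the start.
- current_torque(): the same for the moment, N m.
- current_finger_gap(): finger opening in m.
- current_grip_force(): force on a finger pad.
Only numpy, scipy, OpenCV 4.12 (cv2) and the standard library are available. Lean on these libraries where they do the work, as an engineer would, in place of code of your own. Each camera call takes 0.05 s, during which the arm holds its last target. There are 200 camera calls.

## Working session

There is one attempt and no reset: what is moved stays moved. The work goes in short steps, each a Python script; the robot and the scene stay as the last script left them, time stands still between calls to the robot, and variables do not carry over. Pictures are saved under pics/ and viewed, at most 10 in all, crops included, and the job is handed in when it is done.

```bash
mkdir -p pics; cat > h.py <<'E'
from bench import *
import numpy as np, cv2
def world(c,u,v,z):
    K=c["intrinsics"]; p=np.array([(u-K[0,2])/K[0,0],(v-K[1,2])/K[1,1],1])*z
    return np.asarray(c["R"]).T@(p-np.asarray(c["t"]))
def cloud(c):
    K=c["intrinsics"]; v,u=np.mgrid[:384,:512]; z=c["range_z"]
    P=np.stack([(u-K[0,2])/K[0,0]*z,(v-K[1,2])/K[1,1]*z,z],-1)
    W=(P-np.asarray(c["t"]))@np.asarray(c["R"]); W[z==0]=np.nan
    return W
E
python3 - <<'E'
from h import *
ims=[]
for n in ("top","scene"):
    c=capture(n); W=cloud(c); ims.append(c["image"])
    cv2.imwrite(f"pics/{n}0.png",c["image"])
    for q in ("stud_a","sprinkler","pot","plant_food","jar","carton"):
        for d in silhouettes(n,q)[:6]:
            m=d["region"]; P=W[m]; P=P[~np.isnan(P[:,0])]
            if len(P)==0: print(n,q,"nopts");continue
            top=np.percentile(P[:,2],95); T=P[P[:,2]>top-.004]
            print(n,q,round(d["conf"],2),np.round(d["xy"]),m.sum(),"top",np.round(top,4),"ctr",np.round((T.min(0)+T.max(0))/2,4)[:2],"mean",np.round(T.mean(0),4)[:2],"ext",np.round(np.ptp(T,axis=0),3)[:2])
print(current_clock())
E
```

```text
top sprinkler 0.81 [312. 239.] 400 top 0.0842 ctr [ 0.4322 -0.1476] mean [ 0.4322 -0.1475] ext [0.042 0.043]
top pot 0.64 [217. 150.] 650 top 0.0729 ctr [0.6438 0.08  ] mean [0.6455 0.0812] ext [0.063 0.064]
top pot 0.32 [398. 201.] 111 top 0.0571 ctr [ 0.5244 -0.3486] mean [ 0.5243 -0.3484] ext [0.024 0.026]
top plant_food 0.63 [385. 139.] 657 top 0.1177 ctr [ 0.6815 -0.324 ] mean [ 0.6806 -0.324 ] ext [0.026 0.024]
top jar 0.94 [136. 253.] 564 top 0.0844 ctr [0.3934 0.2588] mean [0.3935 0.2588] ext [0.048 0.046]
top carton 0.79 [140. 126.] 937 top 0.0893 ctr [0.7045 0.2829] mean [0.7034 0.2828] ext [0.047 0.07 ]
scene stud_a 0.62 [206. 209.] 82 top 0.0557 ctr [ 0.6108 -0.1132] mean [ 0.6113 -0.1134] ext [0.026 0.024]
scene stud_a 0.62 [132. 158.] 86 top 0.0559 ctr [ 0.5237 -0.3467] mean [ 0.5246 -0.3463] ext [0.026 0.027]
scene stud_a 0.59 [305. 180.] 93 top 0.0636 ctr [0.4777 0.0905] mean [0.4779 0.0902] ext [0.027 0.025]
scene stud_a 0.47 [398. 244.] 94 top 0.0536 ctr [0.5854 0.3198] mean [0.5855 0.3197] ext [0.025 0.022]
scene stud_a 0.38 [373. 291.] 1353 top 0.0875 ctr [0.7048 0.2848] mean [0.7054 0.2845] ext [0.047 0.071]
scene sprinkler 0.58 [222. 153.] 472 top 0.0829 ctr [ 0.4334 -0.146 ] mean [ 0.434  -0.1463] ext [0.041 0.042]
scene pot 0.61 [284. 239.] 846 top 0.0713 ctr [0.6441 0.0828] mean [0.6441 0.0829] ext [0.066 0.061]
scene plant_food 0.82 [111. 212.] 775 top 0.116 ctr [ 0.6831 -0.3208] mean [ 0.6833 -0.3208] ext [0.023 0.022]
scene plant_food 0.49 [380. 174.] 624 top 0.0826 ctr [0.3943 0.2621] mean [0.395  0.2622] ext [0.049 0.046]
scene jar 0.89 [381. 176.] 665 top 0.0826 ctr [0.3943 0.2621] mean [0.3947 0.2618] ext [0.049 0.046]
scene carton 0.58 [374. 292.] 1390 top 0.0875 ctr [0.7048 0.2848] mean [0.7054 0.2845] ext [0.047 0.071]
0.7
```

View pics/top0.png

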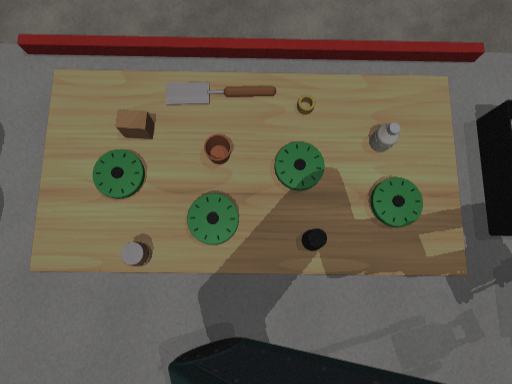

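View pics/scene0.png

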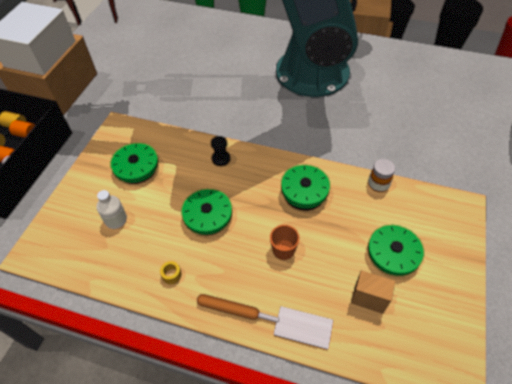

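The top view shows four green covers with studs near (117,172), (212,217), (300,164) and (398,201). The scene view matches, and both show the goods clear of each cover's robot-facing side. Next I'll refine the centres and start pressing.

```bash
cat > go.py <<'E'
from h import *
import json
S={}
g=np.array([[.611,-.113],[.524,-.3475],[.478,.0905],[.5855,.32]])
for n in ("top","scene"):
    c=capture(n); W=cloud(c); h=cv2.cvtColor(c["image"],cv2.COLOR_BGR2HSV)
    G=(h[...,0]>50)&(h[...,0]<80)&(h[...,1]>120)
    for i,p in enumerate(g):
        d=np.hypot(W[...,0]-p[0],W[...,1]-p[1]); m=G&(d<.075)&(W[...,2]>.03)
        zf=np.median(W[m][:,2]); m&=abs(W[...,2]-zf)<.006
        (x,y),r=cv2.minEnclosingCircle(W[m][:,:2].astype(np.float32))
        k=(d<.011); 
        print(n,i,"disc",np.round([x,y,r,zf],4),"studtop",round(np.median(W[k][:,2]),4))
        S.setdefault(i,[]).append([x,y,zf])
C=[np.mean(S[i],0).tolist() for i in range(4)]
json.dump(C,open("c.json","w"))
q0=current_orientation(); print(np.round(q0,3),np.round(current_joint_pos(),3))
for q in ([1,0,0,0],[0,1,0,0]):
    for i in range(4):
        j=inverse_kinematics([C[i][0]-.049,C[i][1],.1],q); print(q,i,None if j is None else np.round(j,2))
F=np.array([current_force() for _ in range(5)]); print(np.round(F,2))
E
python3 go.py
```

```text
top 0 disc [ 0.6092 -0.1158  0.0594  0.0492] studtop 0.0549
top 1 disc [ 0.5237 -0.348   0.0599  0.0488] studtop 0.0545
top 2 disc [0.4761 0.0878 0.0591 0.0567] studtop 0.0624
top 3 disc [0.5832 0.3184 0.0596 0.0475] studtop 0.0536
scene 0 disc [ 0.6116 -0.1145  0.0595  0.0476] studtop 0.0537
scene 1 disc [ 0.5253 -0.3457  0.0602  0.0474] studtop 0.0538
scene 2 disc [0.4791 0.0888 0.0601 0.055 ] studtop 0.0615
scene 3 disc [0.5852 0.32   0.0597 0.0459] studtop 0.0519
[ 0.98  0.2   0.   -0.  ] [-1.283  0.359  1.51   0.     1.273 -0.115]
[1, 0, 0, 0] 0 [-0.32  0.41  1.66 -0.    1.07  1.25]
[1, 0, 0, 0] 1 [-0.75  0.43  1.63 -0.    1.08  0.82]
[1, 0, 0, 0] 2 [ 0.05  0.23  1.95 -0.    0.96  1.62]
[1, 0, 0, 0] 3 [ 0.43  0.47  1.55 -0.    1.12  2.  ]
[0, 1, 0, 0] 0 [-0.32  0.41  1.66 -0.    1.07 -1.89]
[0, 1, 0, 0] 1 [-0.75  0.43  1.63 -0.    1.08 -2.32]
[0, 1, 0, 0] 2 [ 0.05  0.23  1.95 -0.    0.96 -1.53]
[0, 1, 0, 0] 3 [ 0.43  0.47  1.55 -0.    1.12 -1.14]
[[-0.01 -0.49  0.  ]
 [-0.01 -0.49  0.  ]
 [-0.01 -0.49  0.  ]
 [-0.01 -0.49  0.  ]
 [-0.01 -0.49  0.  ]]
```

```bash
cat >> h.py <<'E'
import json
Q=[1,0,0,0]
def probe(i,r=.049):
    x,y,zf=json.load(open("c.json"))[i]; x-=r
    move_ptp([x,y,.15],Q)
    servo_line([x,y,zf+.010],rate=.15); sleep(.2)
    f0=np.array(current_force())
    t1=servo_line([x,y,zf-.006],rate=.012,contact_N=.7)
    z1=current_position()[2]; f1=current_force()-f0
    t2=servo_line([x,y,z1-.009],rate=.01,contact_N=3.5)
    z2=current_position()[2]; f2=current_force()-f0
    print(i,"zf",round(zf,4),t1,t2,"z1 %.4f z2 %.4f drop %.4f"%(z1,z2,z1-z2),np.round(f1,2),np.round(f2,2),"t",round(current_clock(),1))
    return z1-z2,f2
def up():
    p=current_position(); servo_line([p[0],p[1],.15],rate=.12)
E
python3 - <<'E'
from h import *
move_gripper(0.0)
probe(1)
c=capture("scene"); cv2.imwrite("pics/p1.png",c["image"])
E
```

```text
1 zf 0.0481 False False z1 0.0422 z2 0.0332 drop 0.0089 [-0.24 -1.16 -0.09] [-0.11 -0.12 -0.15] t 6.8
```

```bash
python3 - <<'E'
from h import *
print(current_position(),current_orientation(),current_finger_gap(),current_force(),current_joint_pos())
im=cv2.imread("pics/p1.png")[90:260,60:260]
cv2.imwrite("pics/p1c.png",cv2.resize(im,None,fx=3,fy=3))
E
```

```text
[ 0.47555564 -0.34686983  0.03324991] [ 9.99999997e-01 -1.57821974e-05  5.55845923e-05  4.14801743e-05] 0.0006069279491273726 [-0.02493742  1.1187519  -0.32387853] [-7.47518879e-01  5.12595260e-01  1.68662088e+00  1.82125685e-05
  9.42238583e-01  8.23298305e-01]
```

View pics/p1c.png

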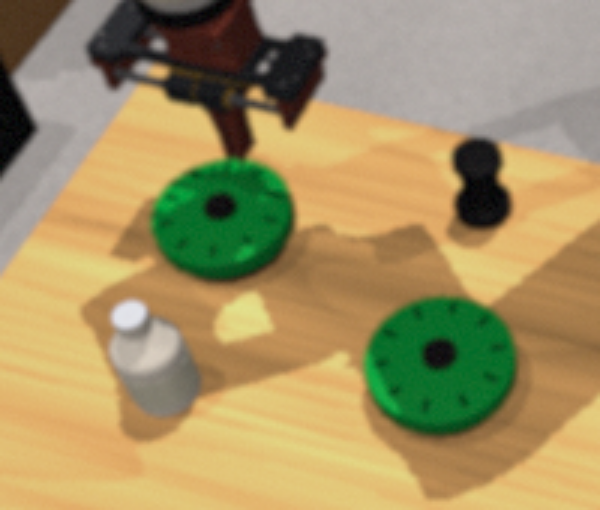

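The fingertips appear right at the near rim of the cover around crop pixel (240,155), but no vertical force registered. I'll check the cover's plane by depth.

```bash
cat >> h.py <<'E'
def plane(n,i,c=None):
    c=c or capture(n); W=cloud(c); p=json.load(open("c.json"))[i]
    h=cv2.cvtColor(c["image"],cv2.COLOR_BGR2HSV); G=(h[...,0]>50)&(h[...,0]<80)&(h[...,1]>120)
    m=G&(np.hypot(W[...,0]-p[0],W[...,1]-p[1])<.056)&(W[...,2]>.035); P=W[m]
    for _ in range(2):
        A=np.c_[P[:,0]-p[0],P[:,1]-p[1],np.ones(len(P))]
        s=np.linalg.lstsq(A,P[:,2],rcond=None)[0]; P=P[abs(A@s-P[:,2])<.004]
    print(n,i,"slopes",np.round(s[:2],3),"z",round(s[2],4),len(P)); return c,W
E
python3 - <<'E'
from h import *
for n in("scene","top"):
    c,W=plane(n,1); plane(n,0,c)
    m=(abs(W[...,1]+.347)<.012)&(W[...,0]>.42)&(W[...,0]<.60)
    P=W[m]; P=P[np.argsort(P[:,0])]; print(n,np.round(P[::max(1,len(P)//35)][:,[0,2]],3).tolist())
print(current_clock(),[np.round(current_force(),2) for _ in range(3)])
c=capture("wrist"); cv2.imwrite("pics/w1.png",c["image"])
E
```

```text
scene 1 slopes [-0.003 -0.002] z 0.0476 1074
scene 0 slopes [0.001 0.001] z 0.0479 1398
scene [[0.421, 0.01], [0.437, 0.01], [0.473, 0.086], [0.481, 0.076], [0.486, 0.075], [0.487, 0.116], [0.489, 0.105], [0.496, 0.175], [0.498, 0.198], [0.499, 0.213], [0.5, 0.206], [0.505, 0.255], [0.508, 0.164], [0.509, 0.173], [0.51, 0.275], [0.511, 0.384], [0.512, 0.247], [0.512, 0.312], [0.513, 0.279], [0.513, 0.056], [0.513, 0.369], [0.513, 0.046], [0.514, 0.248], [0.514, 0.374], [0.515, 0.287], [0.516, 0.275], [0.518, 0.349], [0.522, 0.476], [0.53, 0.053], [0.538, 0.053], [0.547, 0.048], [0.559, 0.049], [0.572, 0.047], [0.579, 0.01], [0.582, 0.044], [0.591, 0.011]]
top 1 slopes [0. 0.] z 0.0 0
top 0 slopes [-0.  0.] z 0.0493 1496
top []
6.9917 [array([ 0.63,  0.19, -0.3 ]), array([ 0.63,  0.19, -0.3 ]), array([ 0.63,  0.19, -0.3 ])]
```

View pics/w1.png

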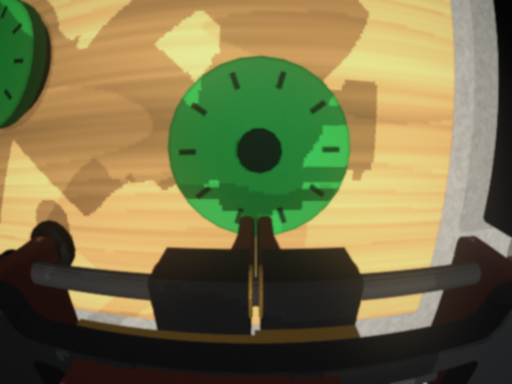

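The wrist view shows the tips at about (257,217), drawn over the near rim at row 235, with the cover level. The TCP reads below the cover face, so I'll check where the tips really are from the wrist depth.

```bash
python3 - <<'E'
from h import *
c=capture("wrist"); K=c["intrinsics"]; R=np.asarray(c["R"]);t=np.asarray(c["t"])
print("cam",np.round(-R.T@t,3),"axis",np.round(R[2],3))
def w(u,v):
    z=c["range_z"][v,u]; a=(u-K[0,2])/K[0,0]; b=(v-K[1,2])/K[1,1]; r=np.hypot(a,b)
    s=np.tan(r)/r if r>1e-9 else 1
    return np.round(R.T@(np.array([a*s,b*s,1])*z-t),4)
for u in(246,266):
    for v in range(205,256,4): print(u,v,round(float(c["range_z"][v,u]),4),w(u,v))
for p in ((210,150),(300,170),(258,80),(258,150),(200,205),(205,240),(150,200)): print(p,w(*p))
print(current_position(),current_joint_pos(),current_joint_torque())
def pj(X):
    x=R@np.array(X)+t; r=np.arctan2(np.hypot(x[0],x[1]),x[2]); d=x[:2]/np.hypot(*x[:2]); return [K[0,2]+K[0,0]*r*d[0],K[1,2]+K[1,1]*r*d[1]]
x,y,z=current_position()
print("tcp px",np.round(pj([x,y,z])),"front",np.round(pj([x+.01,y,z])), "disc rim",np.round(pj([.5245-.06,y,.048])))
E
```

```text
cam [ 0.547 -0.347  0.234] axis [-0.263 -0.001 -0.965]
246 205 0.1951 [ 0.4856 -0.3408  0.0487]
246 209 0.1955 [ 0.4829 -0.3408  0.0491]
246 213 0.197 [ 0.4798 -0.3407  0.0484]
246 217 0.1698 [ 0.4869 -0.3416  0.0746]
246 221 0.1643 [ 0.4867 -0.3417  0.0804]
246 225 0.1581 [ 0.4869 -0.3419  0.0867]
246 229 0.1536 [ 0.4866 -0.342   0.0915]
246 233 0.1487 [ 0.4866 -0.3422  0.0966]
246 237 0.1432 [ 0.4869 -0.3424  0.1022]
246 241 0.1385 [ 0.4871 -0.3425  0.1071]
246 245 0.1378 [ 0.4855 -0.3425  0.1082]
246 249 0.0833 [ 0.5088 -0.3442  0.1583]
246 253 0.081 [ 0.5087 -0.3443  0.1607]
266 205 0.1961 [ 0.4853 -0.354   0.0479]
266 209 0.195 [ 0.4831 -0.3539  0.0496]
266 213 0.1974 [ 0.4797 -0.354   0.048 ]
266 217 0.1704 [ 0.4867 -0.353   0.0741]
266 221 0.1648 [ 0.4865 -0.3528  0.0799]
266 225 0.1599 [ 0.4862 -0.3527  0.0851]
266 229 0.1533 [ 0.4867 -0.3524  0.0918]
266 233 0.1492 [ 0.4864 -0.3523  0.0961]
266 237 0.1446 [ 0.4863 -0.3521  0.1009]
266 241 0.1399 [ 0.4864 -0.352   0.1058]
266 245 0.1371 [ 0.4858 -0.3519  0.1088]
266 249 0.0832 [ 0.5088 -0.3499  0.1585]
266 253 0.0809 [ 0.5088 -0.3498  0.1608]
(210, 150) [ 0.5222 -0.3184  0.0498]
(300, 170) [ 0.5092 -0.3755  0.0493]
(258, 80) [ 0.5658 -0.3486  0.0483]
(258, 150) [ 0.5226 -0.3486  0.0542]
(200, 205) [ 0.4857 -0.3103  0.0495]
(205, 240) [ 0.4424 -0.3052  0.0118]
(150, 200) [ 0.4767 -0.2603  0.0107]
[ 0.47554608 -0.34687249  0.03322098] [-7.47521110e-01  5.12638646e-01  1.68663342e+00 -2.81459087e-06
  9.42204400e-01  8.23247087e-01] [-1.03847840e-03 -5.44013572e+01 -2.03035319e+01  4.87910060e-02
 -4.33143962e-02 -2.57896164e-05]
tcp px [255. 211.] front [255. 198.] disc rim [255. 234.]
```

Both cameras put the lowest finger points at z≈0.073 while the TCP reads 0.033. So the real tips sit about 40 mm above the reported TCP, and nothing has been touched yet. I'll carry on down with guarded contact and let touch settle the offset.

```bash
python3 - <<'E'
from h import *
x,y,_=current_position()
f0=np.array(current_force())
try: 
    t=servo_line([x,y,.014],rate=.02,contact_N=2); print("a",t,current_position()[2],np.round(current_force()-f0,2))
    if not t:
        for z in np.arange(.012,-.007,-.002):
            t=servo_line([x,y,z],rate=.008,contact_N=2); p=current_position()[2]
            print(round(z,4),t,round(p,4),np.round(current_force()-f0,2))
            if t: break
except PlanningError as e: print(e)
plane("scene",1)
c=capture("wrist"); cv2.imwrite("pics/w2.png",c["image"]); print(current_clock())
E
```

```text
a False 0.014130719567976173 [ 0.02 -0.2   0.18]
0.012 False 0.012 [-0.19 -0.17  0.95]
0.01 True 0.0101 [-0.08  0.19  5.42]
scene 1 slopes [-0.002 -0.002] z 0.0477 1033
9.0083
```

Cover 1 stays level and stops hard within 2 mm at 5 N, so it is home. The tip offset is about 36 mm. On to the other covers with that offset.

```bash
cat >> h.py <<'E'
OFF=.0365
def probe(i,r=.049):
    x,y,zf=json.load(open("c.json"))[i]; x-=r
    move_ptp([x,y,.12],Q)
    servo_line([x,y,zf-OFF+.006],rate=.12); sleep(.15)
    f0=np.array(current_force())
    for z in np.arange(zf-OFF+.003,zf-OFF-.0095,-.001):
        t=servo_line([x,y,z],rate=.01,contact_N=3); f=(current_force()-f0)[2]
        print("%.1f:%.1f"%((current_position()[2]-zf+OFF)*1e3,f),end=" ")
        if t or f>4: break
    print("t",round(current_clock(),1)); plane("scene",i)
def up():
    p=current_position(); servo_line([p[0],p[1],.12],rate=.12)
E
python3 - <<'E'
from h import *
up(); probe(0)
E
```

```text
2.9:-0.6 1.9:-0.6 0.9:-0.9 -0.1:0.1 -1.1:-0.9 -1.5:4.4 t 13.9
scene 0 slopes [-0.002 -0.001] z 0.0479 1348
```

Cover 0 is rigid too. Next is cover 2.

```bash
python3 - <<'E'
from h import *
up(); probe(2)
E
```

```text
3.0:-1.0 1.9:-1.1 0.9:-0.8 -0.0:-1.2 -1.1:-1.4 -2.0:-0.5 -3.0:-0.4 -4.0:-0.9 -5.0:-0.5 -6.0:0.6 -6.7:6.0 t 20.0
scene 2 slopes [0.129 0.022] z 0.0554 1106
```

Cover 2 tips 0.13 rad, so it is the loose one. I'll let it swing back, then push its stud in one slow stroke.

```bash
python3 - <<'E'
from h import *
x,y,zf=json.load(open("c.json"))[2]
p=current_position(); servo_line([p[0],p[1],p[2]+.01],rate=.02); servo_line([p[0],p[1],.06],rate=.1)
servo_line([x,y,.06],rate=.1); plane("scene",2)
servo_line([x,y,zf-OFF+.010],rate=.08); sleep(.2)
f0=np.array(current_force())
t=servo_line([x,y,zf-OFF-.006],rate=.006,contact_N=15)
print(t,"rel",(current_position()[2]-zf+OFF)*1e3,np.round(current_force()-f0,1),current_clock())
p=current_position(); servo_line([p[0],p[1],p[2]+.012],rate=.03); servo_line([p[0],p[1],.13],rate=.12)
move_ptp([.40,-.05,.16],Q); sleep(.3)
for n in("scene","top"):
    c,_=plane(n,2)
    for i in(0,1,3): plane(n,i,c)
    if n=="scene": cv2.imwrite("pics/end.png",c["image"])
print(current_clock(),current_position(),current_force())
E
```

```text
scene 2 slopes [0.002 0.002] z 0.0552 1137
True rel -1.5445117860915722 [-0.4  0.   6.6] 24.4917
scene 2 slopes [0.001 0.   ] z 0.0492 1250
scene 0 slopes [ 0.003 -0.001] z 0.0479 1407
scene 1 slopes [-0.003  0.005] z 0.0478 1074
scene 3 slopes [-0.001  0.002] z 0.0459 1708
top 2 slopes [ 0.003 -0.   ] z 0.0507 1589
top 0 slopes [-0.002 -0.002] z 0.0494 1186
top 1 slopes [0.001 0.001] z 0.049 1201
top 3 slopes [ 0. -0.] z 0.0477 1564
27.125 [ 0.40024121 -0.04943926  0.15980254] [-0.33983813 -0.34203662 -0.29630372]
```

View pics/end.png

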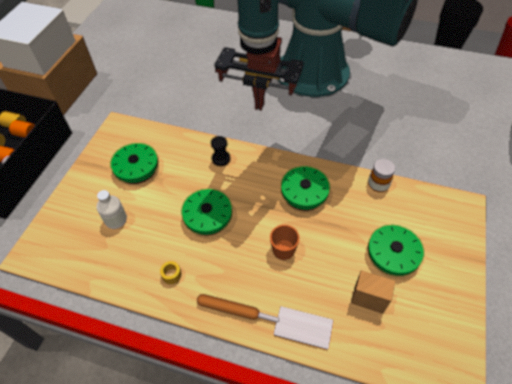

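The cover at scene (305,187) now sits 6.0 mm lower and level in both cameras. The goods have not moved and the arm is clear.

```bash
python3 -c "
from bench import *
print(close_job())"
```

```text
the job is handed in; nothing more can be done
None
```

I found the rocking cover, the one at x 0.478, y 0.088, which tipped about 0.13 rad when pressed. I then pushed it home by its stud; it sank 6.0 mm and stayed level, the arm moved clear at about 27 s, and the job was handed in. The fourth cover was not probed, since the loose one had already been found.

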